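Lay a wax block down in the slicing jig

ROBOT

A 7-joint arm with a two-finger parallel gripper is mounted at the origin on the work surface. World frame = base frame: x ahead of the robot, y to its left, z up, the work surface at z = 0. Lengths are in m, angles in rad, forces in N, time in s.
With the tool pointing down it reaches from about 0.4 to 0.875 m from the base axis. Payload 19.3 kg.
Tool frame: the origin (TCP) lies at the very end of the fingers, on their centre line; the grasp point (between the pads) lies 19 mm behind it; z points along the fingers, y is the line along which they close (so a half turn about z gives the same grasp; the last joint's range is limited). The gripper opens to 85 mm and grips with 20 to 120 N. Pads are 22 mm wide; open, the fingers measure 114 mm over their backs; the gripper's body (76 mm by 85 mm) begins 54 mm behind the grasp point. The pads swing forward as they close: fully open they stand 13 mm farther back than shut.
Start: joints at [-1.394, 0.521, -0.036, 1.599, 0.021, 1.021, -0.113], TCP at [0.153, 0.606, 0.231] pointing down, gripper open.
Joint ranges: [-2.91, 2.91], [-0.3, 2.13], [-1.5, 1.42], [0.17, 2.43], [-1.26, 4.41], [0.16, 1.93], [-2.52, 2.52]. Speed limits (rad/s): [1.89, 1.89, 2.39, 2.39, 3.01, 3.01, 3.01].

INTERFACE

Orientations are given as [roll, pitch, yaw] about the fixed x, y, z axes, in that order (R = Rz(yaw) Ry(pitch) Rx(roll)).
In Python, from workcell import bot gives the robot as it stands. The module is installed in compiled form; this text tells all that it offers.
- The arm moves only by the tool apply_moves, never from a script. Its arguments are lists of equal length, an entry for each row: "claw": the finger opening in m, from 0 to 0.0854; "xyz": the shift along the tool's x, y, z in m, a list of three; "twist": the turn, a rotation vector about the tool's x, y, z in rad, a list of three. A call has 1 to 20 rows; each row shifts and turns the commanded pose from where the row before left it, along the tool's axes as they then stand; what a row does not reach is not made up. A row lasts 1/10 s, in which the tool goes at most 50 mm and 8.59 degrees, less where a joint would pass 70% of its speed; a pose out of reach is approached as far as the arm can. A call with a gripper value outside its range is refused whole. The fingers move at their own pace and stop on an object; "force" is the grip in N (left out, the last holds). Time passes only in rows, so rows that do not move let the fingers close. It gives the time, the measured TCP pose, the force, the opening and the grip force at its end, in the units of the state.
- bot.observe(): the state, without advancing time (a new reading comes with each control period).
- bot.grab_frame(name): name is "scene" or "side" or "wrist"; returns a dict with "img" (400x640x3 uint8, red, green, blue), "vfov" (degrees; the focal length in pixels is half the picture's height over the tangent of half this angle, whatever the lens; pixels are square), "cx", "cy" (the principal point, pixels), "distortion" ([k1, k2, p1, p2, k3] as OpenCV has them; the pictures are not rectified), "view" (4x4, takes a point from world to camera coordinates). Camera axes: x right, y up, looking along -z (the intrinsics and any distortion apply to the point x, -y, -z); pixel columns grow to the right and rows downward; lengths in m; the calibration is good to about 2 mm. A picture is of the moment at which its call begins. There is no depth.
- bot.job_done(): hands the job in; it is judged then, once.
Trained networks look in the newest picture that a camera, given by its name, has taken for a name from the list of things; names that differ only in an ending like _2 or _b are one class to them, and where a whole thing is asked for, a point or a joint stands for the part that bears it (a point fixed in the world has none). Each returns a list of dicts, best first, with "score" (0 to 1); they miss things now and then, are a little off and sometimes report something else, mostly with a low value. They report only what shows in the picture. A call takes as long as a camera call. They do not tell look-alikes from the thing itself.
- bot.find_in(camera, query): "position" ([x, y, z] in m, in world coordinates, good to about 4 mm: the middle of the surface that is visible of it).
The state is a dict: "clock": time; "qpos": joint angles; "qd": joint speeds; "joint_efforts": joint torques, N m; "position": TCP position; "tool_rot": TCP orientation; "force": force on the tool from outside, world axes, zero at the start; "moment": the same for the moment, N m; "grip_width": finger opening in m; "finger_force": force on a finger pad.
Only numpy, scipy, OpenCV 4.12 (cv2) and the standard library are available. Lean on these libraries where they do the work, as an engineer would, in place of code of your own. Each camera call takes 0.05 s, during which the arm holds its last target. There are 200 camera calls.

TASK

The purple wax block is standing on end at the open end of the slicing jig. With the fingertips, push it over so that it falls lengthways between the two rails, its top towards the brass stop, then push it along between the rails until its leading end is snug against the stop. Only push it, never lift it off, and leave the green block, the jar and the steel ring cone standing where they are.

Things in the scene. Friction and masses are not known exactly. Their poses are not given: they have to be found in the camera images.
- wax_block: Purple carving-wax block, 32 x 32 x 76 mm, about 100 g, loose, white dot on its top. It starts upright on the jig's base, square to the rails. Origin: centre of its underside as standing; z runs up its length to the dotted top. A level push in its top 25 mm tips it: it falls over by itself once the push point has moved about 35 mm. A push low down may only slide it.
- wax_block_top (a point): Centre of the wax block's dotted top face, 76 mm along its z axis from the origin.
- wax_block_mid (a point): Centre of the wax block, 38 mm along its z axis from the origin. At the start it is 50 to 64 mm from the jig's origin on the open-end side. Tipped over, the block lies 30 to 50 mm short of the stop and slides along with under 2 N.
- jig: Slicing jig fixed to the bench: dark wooden base 176 (x) x 70 (y) x 8 mm, origin at the centre of its underside. x points along the channel from the open end (x = -88 mm) to the brass stop (inner face at x = +76 mm, 12 mm thick, top 42 mm above the bench). Two aluminium rails along x, 38 mm apart inside, each 8 mm thick, tops 18 mm above the bench.
- jig_stop (a point): Point at the middle of the brass stop's inner face, 24 mm above the bench (the height of the middle of the lying block); same axes as the jig.
- green_block: Green wax block, 32 x 32 x 76 mm, standing loose on the bench beside or beyond the jig, origin at the centre of its underside, z up. Leave it alone.
- jar: Small amber jar with black lid, 44 mm across, 55 mm high, loose on the bench, origin at the centre of its underside, z up. Leave it alone.
- ring_cone: Steel ring-sizing cone, foot 40 mm across, 86 mm high, standing loose on the bench, origin at the centre of its underside, z up. Leave it alone.
There are look-alikes about, which are no part of the job. There is more than one size of the jig; the one meant has the size given above.

How it is judged:
By the outcome, as a careful person would: the job done as asked, in the order asked, and still so for the second after the job is handed in, with the robot touching nothing.
It also fails if it takes over 42 s, if anything falls off the work surface, if the arm or the gripper's body presses on something with over 40 N, if the wrist force passes 120 N, or if a joint passes its speed limit or range.

## Working session

There is one attempt and no reset: what is moved stays moved. The work goes in short steps, Python scripts to look and compute and a tool call to move; the robot and the scene stay as the last step left them, time stands still between calls to the robot, and variables do not carry over. Pictures are saved under pics/ and viewed, at most 10 in all, crops included, and the job is handed in when it is done.

Besides the shell and the picture viewer there is one more tool, called after ">>>" as name(argument=value, ...), one argument or row to a line, values as JSON. apply_moves: Moves the arm, as the interface text tells. Its arguments: {"type":"object","properties":{"claw":{"type":"array"},"xyz":{"type":"array"},"twist":{"type":"array"},"force":{"type":"number"}},"required":["claw","xyz","twist"]}

```bash
mkdir -p pics
cat > h.py <<'E'
import numpy as np, cv2
from workcell import bot
def K(f):
    F=f["img"].shape[0]/2/np.tan(np.radians(f["vfov"])/2)
    return np.array([[F,0,f["cx"]],[0,F,f["cy"]],[0,0,1.]]),np.array(f["distortion"],float)
def V(f):
    return np.diag([1,-1,-1,1.])@np.array(f["view"])
def proj(f,P):
    k,d=K(f);v=V(f);return cv2.projectPoints(np.array(P,float).reshape(-1,3),cv2.Rodrigues(v[:3,:3])[0],v[:3,3],k,d)[0][:,0]
def unproj(f,uv,z):
    k,d=K(f);v=V(f);p=cv2.undistortPoints(np.array(uv,float).reshape(-1,1,2),k,d)[:,0]
    r=np.c_[p,np.ones(len(p))]@v[:3,:3];c=-v[:3,:3].T@v[:3,3]
    return c+r*((np.array(z)-c[2])/r[:,2])[:,None]
def save(n,im): cv2.imwrite(n,cv2.cvtColor(im,cv2.COLOR_RGB2BGR))
E
python3 - <<'E'
from h import *
fs={}
for c in("scene","side"):
    f=bot.grab_frame(c);save(f"pics/{c}0.png",f["img"]);fs[c]=f
    for q in("wax_block","wax_block_top","jig","green_block","jar","ring_cone"):
        for r in bot.find_in(c,q)[:4]:
            print(c,q,np.round(r["position"],3),round(r["score"],2),proj(f,r["position"]).round())
s=bot.observe();print(s["clock"],s["position"],s["tool_rot"])
E
```

```text
scene wax_block [ 0.533 -0.142  0.062] 0.64 [[238. 177.]]
scene wax_block_top [ 0.533 -0.147  0.067] 0.65 [[236. 175.]]
scene jig [ 0.595 -0.142  0.009] 0.86 [[234. 212.]]
scene jig [ 0.436 -0.021  0.004] 0.86 [[302. 167.]]
scene green_block [ 0.615 -0.269  0.06 ] 0.74 [[169. 197.]]
scene jar [ 0.735 -0.098  0.054] 0.78 [[227. 267.]]
scene ring_cone [ 0.582 -0.026  0.029] 0.7 [[284. 212.]]
side wax_block [ 0.518 -0.168  0.067] 0.91 [[339. 315.]]
side wax_block [ 0.723 -0.116  0.044] 0.16 [[449. 260.]]
side wax_block_top [ 0.51  -0.165  0.061] 0.76 [[333. 318.]]
side jig [ 0.438 -0.025  0.008] 0.85 [[259. 280.]]
side jig [ 0.589 -0.152  0.007] 0.82 [[379. 317.]]
side green_block [ 0.598 -0.284  0.067] 0.73 [[434. 369.]]
side jar [ 0.724 -0.113  0.044] 0.95 [[449. 258.]]
side ring_cone [ 0.567 -0.039  0.031] 0.8 [[338. 257.]]
0.7 [0.15272444 0.6060597  0.23130659] [3.14155428e+00 2.62394199e-06 2.89470961e+00]
```

View pics/scene0.png

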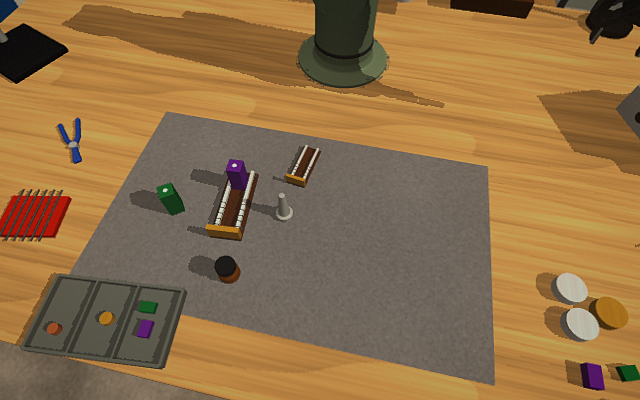

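View pics/side0.png

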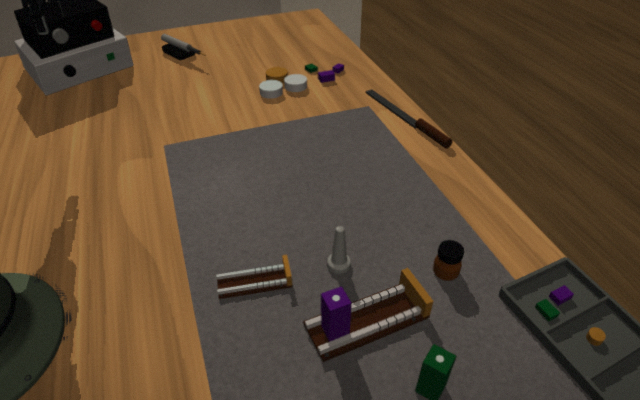

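The scene view shows two jigs. The larger one, at (234,205), has the purple block standing at its open end at (236,172). The smaller look-alike is at (302,167). The larger fits the description because it holds the block and should measure 176 mm. I'll confirm that in an enlarged crop and measure it.

Run:
```python
from h import *
a=cv2.imread("pics/scene0.png")[145:245,195:295];b=cv2.imread("pics/side0.png")[260:365,295:440]
a=cv2.resize(a,None,fx=3.9,fy=3.9,interpolation=cv2.INTER_CUBIC)
b=cv2.resize(b,None,fx=2.8,fy=2.8,interpolation=cv2.INTER_CUBIC)
o=np.zeros((400,800,3),np.uint8);o[:390,:390]=a;o[:b.shape[0],392:392+b.shape[1]]=b
cv2.imwrite("pics/crop.png",o)
```

```text
(no output)
```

View pics/crop.png

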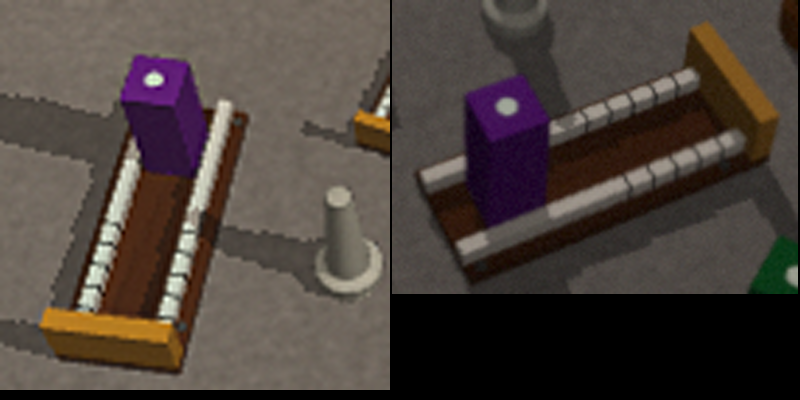

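```bash
cat > fit.py <<'E'
from h import *
from scipy.optimize import least_squares
A=bot.grab_frame("scene");B=bot.grab_frame("side")
sa=lambda x,y:(195+(x+.5)/3.9-.5,145+(y+.5)/3.9-.5)
sb=lambda x,y:(295+(x-392+.5)/2.8-.5,260+(y+.5)/2.8-.5)
obs=[(A,sa(45,309),(76,-35,42)),(A,sa(186,326),(76,35,42)),(A,sa(247,116),(-88,35,8)),(A,sa(182,372),(88,35,0)),
(B,sb(417,173),(-88,35,8)),(B,sb(472,281),(-88,-35,0)),(B,sb(688,32),(76,35,42)),(B,sb(760,125),(76,-35,42)),(B,sb(706,23),(88,35,42)),(B,sb(777,118),(88,-35,42))]
def W(p,P):
    c,s=np.cos(p[2]),np.sin(p[2]);P=np.array(P)/1000.
    return [p[0]+c*P[0]-s*P[1],p[1]+s*P[0]+c*P[1],P[2]]
def res(p): return np.concatenate([proj(f,W(p,P))[0]-uv for f,uv,P in obs])
r=least_squares(res,[.59,-.145,0],loss="soft_l1")
print(r.x.round(4),np.degrees(r.x[2]));print(res(r.x).reshape(-1,2).round(1))
for f,uv in((A,sa(153,79)),(B,sb(508,106))):
    d=unproj(f,[uv],[.084])[0];v=d[:2]-r.x[:2];c,s=np.cos(r.x[2]),np.sin(r.x[2])
    print("dot",d.round(4),"jig",(c*v[0]+s*v[1])*1e3,(-s*v[0]+c*v[1])*1e3)
E
python3 fit.py
```

```text
[ 0.5703 -0.1483  0.0853] 4.887565714338998
[[ 0.2 -0.7]
 [-3.6 -1.2]
 [-0.2 -1.3]
 [-0.4  0.6]
 [-1.1 -0.5]
 [-0.8  2.6]
 [ 0.3 -1.2]
 [ 0.1 -0.7]
 [ 0.6 -0.5]
 [ 1.  -1.1]]
dot [ 0.5189 -0.1523  0.084 ] jig -51.5878170864062 0.3289326617137104
dot [ 0.5195 -0.1516  0.084 ] jig -50.96838343195887 1.0369097619290606
```

The fit matches the 176 mm jig: centre at about (0.570, -0.148), yaw 4.9°, residuals around 1 px. The dot gives the block at jig x ≈ -51, y ≈ 0.7 mm. That is right against the 50–64 mm given. Next I'll plan the approach behind the block with the fingers shut.

Run:
```python
from h import *
from scipy.spatial.transform import Rotation as R
s=bot.observe();p=np.array(s["position"]);N=28
j=np.array([.5703,-.1483]);u=np.array([np.cos(.0853),np.sin(.0853)]);n=np.array([-u[1],u[0]])
T=j-.105*u+.0007*n;print("target",T)
r0,f0=np.hypot(*p[:2]),np.arctan2(p[1],p[0]);r1,f1=np.hypot(*T),np.arctan2(T[1],T[0])
tw=round(((2.8947-.0853)/N),4);print("twist",tw)
cur=p.copy();yaw=2.8947;out=[]
for k in range(1,N+1):
    t=k/N;r=r0+(r1-r0)*t;f=f0+(f1-f0)*t
    q=np.array([r*np.cos(f),r*np.sin(f),.231+(.20-.231)*t])
    M=R.from_euler("xyz",[np.pi,0,yaw]).as_matrix()
    d=(M.T@(q-cur)).round(3);cur=cur+M@d;yaw-=tw;out.append((d+0.).tolist())
print(out[:14]);print(out[14:]);print(cur,yaw)
```

```text
target [ 0.46562213 -0.15654819]
twist 0.1003
[[-0.036, -0.006, 0.001], [-0.037, -0.004, 0.002], [-0.036, -0.003, 0.001], [-0.036, -0.001, 0.001], [-0.036, 0.0, 0.001], [-0.036, 0.001, 0.001], [-0.035, 0.003, 0.001], [-0.035, 0.005, 0.001], [-0.034, 0.005, 0.001], [-0.034, 0.007, 0.001], [-0.033, 0.008, 0.001], [-0.032, 0.01, 0.002], [-0.032, 0.011, 0.001], [-0.031, 0.012, 0.001]]
[[-0.031, 0.013, 0.001], [-0.029, 0.014, 0.001], [-0.029, 0.015, 0.001], [-0.028, 0.016, 0.001], [-0.027, 0.017, 0.001], [-0.026, 0.018, 0.001], [-0.025, 0.019, 0.002], [-0.024, 0.02, 0.001], [-0.023, 0.02, 0.001], [-0.022, 0.022, 0.001], [-0.021, 0.021, 0.001], [-0.02, 0.023, 0.001], [-0.019, 0.023, 0.001], [-0.017, 0.023, 0.001]]
[ 0.46576702 -0.15617189  0.20029711] 0.08630000000000032
```

>>> apply_moves(
  claw=[0,0,0,0,0,0,0,0,0,0,0,0,0,0],
  xyz=[
    [-0.036,-0.006,0.001],
    [-0.037,-0.004,0.002],
    [-0.036,-0.003,0.001],
    [-0.036,-0.001,0.001],
    [-0.036,0.0,0.001],
    [-0.036,0.001,0.001],
    [-0.035,0.003,0.001],
    [-0.035,0.005,0.001],
    [-0.034,0.005,0.001],
    [-0.034,0.007,0.001],
    [-0.033,0.008,0.001],
    [-0.032,0.01,0.002],
    [-0.032,0.011,0.001],
    [-0.031,0.012,0.001],
  ],
  twist=[
    [0,0,0.1003],
    [0,0,0.1003],
    [0,0,0.1003],
    [0,0,0.1003],
    [0,0,0.1003],
    [0,0,0.1003],
    [0,0,0.1003],
    [0,0,0.1003],
    [0,0,0.1003],
    [0,0,0.1003],
    [0,0,0.1003],
    [0,0,0.1003],
    [0,0,0.1003],
    [0,0,0.1003],
  ],
)

```text
clock: 2.2
position: [0.4909, 0.2665, 0.2153]
tool_rot: [3.141, -0.0, 1.486]
force: [0.3, 0.5, -0.9]
grip_width: -0.0002
finger_force: 0.0
```

>>> apply_moves(
  claw=[0,0,0,0,0,0,0,0,0,0,0,0,0,0,0,0],
  xyz=[
    [-0.031,0.013,0.001],
    [-0.029,0.014,0.001],
    [-0.029,0.015,0.001],
    [-0.028,0.016,0.001],
    [-0.027,0.017,0.001],
    [-0.026,0.018,0.001],
    [-0.025,0.019,0.002],
    [-0.024,0.02,0.001],
    [-0.023,0.02,0.001],
    [-0.022,0.022,0.001],
    [-0.021,0.021,0.001],
    [-0.02,0.023,0.001],
    [-0.019,0.023,0.001],
    [-0.017,0.023,0.001],
    [0,0,0],
    [0,0,0],
  ],
  twist=[
    [0,0,0.1003],
    [0,0,0.1003],
    [0,0,0.1003],
    [0,0,0.1003],
    [0,0,0.1003],
    [0,0,0.1003],
    [0,0,0.1003],
    [0,0,0.1003],
    [0,0,0.1003],
    [0,0,0.1003],
    [0,0,0.1003],
    [0,0,0.1003],
    [0,0,0.1003],
    [0,0,0.1003],
    [0,0,0],
    [0,0,0],
  ],
)

```text
clock: 3.8
position: [0.4659, -0.1562, 0.2004]
tool_rot: [-3.141, -0.0, 0.087]
force: [0.3, 1.1, -0.1]
grip_width: 0.0001
finger_force: 0.0
```

```bash
cat > st.py <<'E'
from h import *
s=bot.observe();p=np.array(s["position"]);u=np.array([np.cos(.0853),np.sin(.0853)]);v=p[:2]-[.5703,-.1483]
print(s["clock"],p.round(4),np.round(s["tool_rot"],4),"F",np.round(s["force"],2),"w",s["grip_width"],"jig",(u@v*1e3).round(1),((u[0]*v[1]-u[1]*v[0])*1e3).round(1),np.round(s["qpos"],2))
E
python3 st.py
```

```text
3.8 [ 0.4659 -0.1562  0.2004] [-3.1415e+00 -2.0000e-04  8.6500e-02] F [ 0.3   1.09 -0.08] w 0.0001058829352857765 jig -104.7 1.0 [-0.38  0.46  0.79  2.   -0.43  0.85 -0.84]
```

>>> apply_moves(
  claw=[0,0,0,0,0,0],
  xyz=[
    [0,0,0.03],
    [0,0,0.03],
    [0,0,0.03],
    [0,0,0.03],
    [0,0,0.01],
    [0,0,0],
  ],
  twist=[
    [0,0,0],
    [0,0,0],
    [0,0,0],
    [0,0,0],
    [0,0,0],
    [0,0,0],
  ],
)

```text
clock: 4.4
position: [0.4656, -0.1556, 0.0697]
tool_rot: [-3.141, 0.002, 0.088]
force: [-0.1, -0.7, -0.3]
grip_width: -0.0
finger_force: 0.0
```

```bash
cat > pic.py <<'E'
import sys
from h import *
n=sys.argv[1]
b=bot.grab_frame("side")["img"][220:370,270:460];a=bot.grab_frame("scene")["img"][130:250,180:300]
o=np.zeros((400,800,3),np.uint8);o[:,:400]=cv2.resize(a,(400,400),interpolation=2);o[:316,400:]=cv2.resize(b,(400,316),interpolation=2);save(f"pics/{n}.png",o)
E
python3 pic.py down; python3 st.py
```

```text
4.5 [ 0.4665 -0.1561  0.0713] [ 3.1414e+00 -1.0000e-03  8.7000e-02] F [ 0.29 -0.7   0.25] w -6.573306967660508e-06 jig -104.1 1.1 [-0.21  0.66  0.57  2.09 -0.65  0.57 -0.66]
```

View pics/down.png

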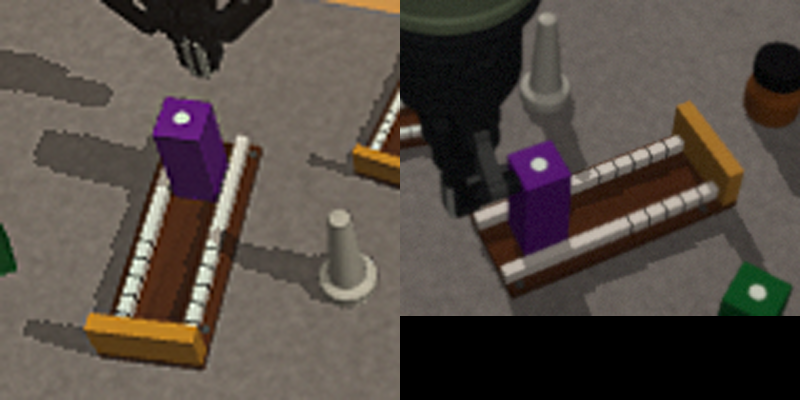

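The fingers are at (200,65) in the left panel, in line behind the purple block at (185,120), and the tip is in its top 25 mm. Next is the slow tipping push.

>>> apply_moves(
  claw=[0,0,0,0,0,0,0,0,0,0,0,0,0,0,0,0,0,0,0,0],
  xyz=[
    [0.006,0,0],
    [0.006,0,0],
    [0.006,0,0],
    [0.003,0,0],
    [0.003,0,0],
    [0.003,0,0],
    [0.003,0,0],
    [0.003,0,0],
    [0.003,0,0],
    [0.003,0,0],
    [0.003,0,0],
    [0.003,0,0],
    [0.003,0,0],
    [0.003,0,0],
    [0.003,0,0],
    [0.003,0,0],
    [0.003,0,0],
    [0.003,0,0],
    [0,0,0],
    [0,0,0],
  ],
  twist=[
    [0,0,0],
    [0,0,0],
    [0,0,0],
    [0,0,0],
    [0,0,0],
    [0,0,0],
    [0,0,0],
    [0,0,0],
    [0,0,0],
    [0,0,0],
    [0,0,0],
    [0,0,0],
    [0,0,0],
    [0,0,0],
    [0,0,0],
    [0,0,0],
    [0,0,0],
    [0,0,0],
    [0,0,0],
    [0,0,0],
  ],
)

```text
clock: 6.5
position: [0.5285, -0.1507, 0.0703]
tool_rot: [3.142, 0.0, 0.086]
force: [-1.0, -0.2, -0.5]
grip_width: 0.0002
finger_force: 0.0
```

```bash
python3 pic.py tip; python3 st.py
```

```text
6.6 [ 0.5285 -0.1508  0.0703] [-3.1416e+00  1.0000e-04  8.6300e-02] F [ 0.27 -0.9   0.17] w -7.62102575917815e-05 jig -41.9 1.1 [-0.23  0.73  0.59  1.94 -0.64  0.66 -0.73]
```

View pics/tip.png

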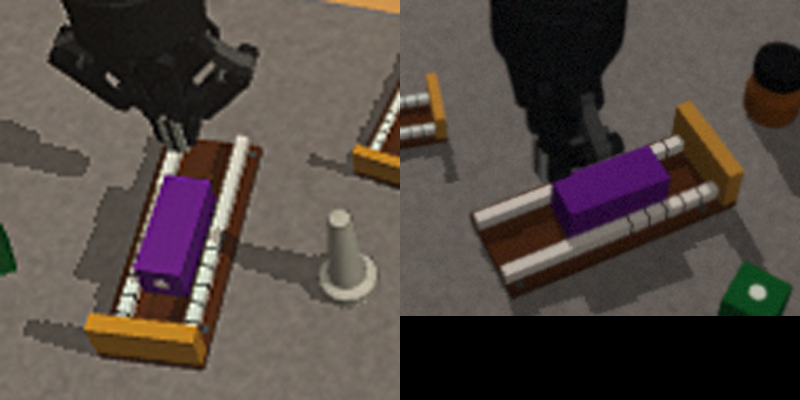

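The block now lies between the rails with its dot end at (160,283) towards the stop, and the other things still stand. I'll back off, lower and push.

>>> apply_moves(
  claw=[0,0,0,0,0,0,0,0,0],
  xyz=[
    [-0.015,0,0],
    [-0.015,0,0],
    [-0.005,0,0],
    [0,0,0],
    [0,0,0.015],
    [0,0,0.015],
    [0,0,0.012],
    [0,0,0.004],
    [0,0,0],
  ],
  twist=[
    [0,0,0],
    [0,0,0],
    [0,0,0],
    [0,0,0],
    [0,0,0],
    [0,0,0],
    [0,0,0],
    [0,0,0],
    [0,0,0],
  ],
)

```text
clock: 7.5
position: [0.4933, -0.1539, 0.0234]
tool_rot: [-3.141, 0.001, 0.086]
force: [-0.5, -0.1, 0.1]
grip_width: -0.0001
finger_force: 0.0
```

>>> apply_moves(
  claw=[0,0,0,0,0,0,0,0,0,0,0,0,0,0,0,0],
  xyz=[
    [0.005,0,0],
    [0.005,0,0],
    [0.005,0,0],
    [0.005,0,0],
    [0.005,0,0],
    [0.004,0,0],
    [0.004,0,0],
    [0.004,0,0],
    [0.004,0,0],
    [0.004,0,0],
    [0.004,0,0],
    [0.004,0,0],
    [0.003,0,0],
    [0.003,0,0],
    [0.002,0,0],
    [0,0,0],
  ],
  twist=[
    [0,0,0],
    [0,0,0],
    [0,0,0],
    [0,0,0],
    [0,0,0],
    [0,0,0],
    [0,0,0],
    [0,0,0],
    [0,0,0],
    [0,0,0],
    [0,0,0],
    [0,0,0],
    [0,0,0],
    [0,0,0],
    [0,0,0],
    [0,0,0],
  ],
)

```text
clock: 9.1
position: [0.5548, -0.1484, 0.0243]
tool_rot: [3.142, -0.0, 0.087]
force: [-0.5, -0.2, 0.4]
grip_width: 0.0
finger_force: 0.0
```

```bash
python3 pic.py push; python3 st.py
```

```text
9.2 [ 0.5545 -0.1485  0.0243] [ 3.1415e+00 -1.0000e-04  8.6300e-02] F [ 0.46  0.88 -0.35] w -0.00014839798897455555 jig -15.7 1.2 [-0.2   0.82  0.53  1.89 -0.69  0.62 -0.72]
```

View pics/push.png

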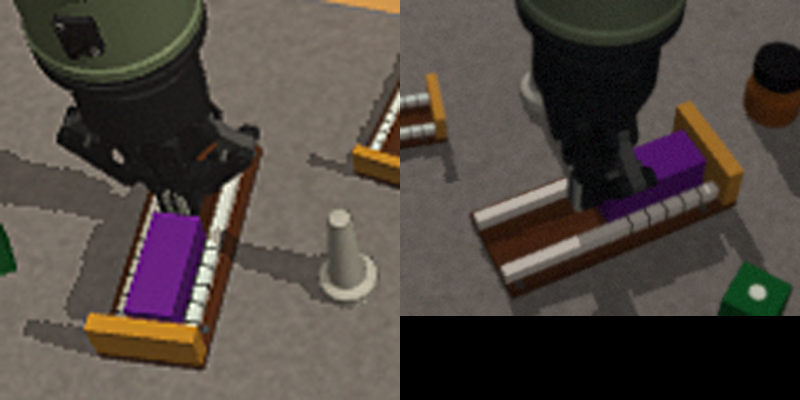

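The block's leading end at (155,315) is nearly at the stop. I'll finish in 1 mm rows and watch the force.

>>> apply_moves(
  claw=[0,0,0,0],
  xyz=[
    [0.001,0,0],
    [0.001,0,0],
    [0.001,0,0],
    [0,0,0],
  ],
  twist=[
    [0,0,0],
    [0,0,0],
    [0,0,0],
    [0,0,0],
  ],
)

```text
clock: 9.6
position: [0.5576, -0.1482, 0.0243]
tool_rot: [3.142, -0.0, 0.086]
force: [0.1, 0.7, 0.5]
grip_width: 0.0002
finger_force: 0.0
```

>>> apply_moves(
  claw=[0,0],
  xyz=[
    [0.001,0,0],
    [0,0,0],
  ],
  twist=[
    [0,0,0],
    [0,0,0],
  ],
)

```text
clock: 9.8
position: [0.5586, -0.1481, 0.0243]
tool_rot: [3.142, -0.0, 0.086]
force: [0.4, -0.4, 0.5]
grip_width: -0.0004
finger_force: 0.1
```

>>> apply_moves(
  claw=[0,0],
  xyz=[
    [0.001,0,0],
    [0,0,0],
  ],
  twist=[
    [0,0,0],
    [0,0,0],
  ],
)

```text
clock: 10.0
position: [0.5596, -0.148, 0.0243]
tool_rot: [3.142, -0.0, 0.086]
force: [-0.2, 0.3, -0.6]
grip_width: 0.0002
finger_force: 0.1
```

Jig x is now about -10.5 and there is still no contact force, so I'll continue.

>>> apply_moves(
  claw=[0,0],
  xyz=[
    [0.001,0,0],
    [0,0,0],
  ],
  twist=[
    [0,0,0],
    [0,0,0],
  ],
)

```text
clock: 10.2
position: [0.5603, -0.148, 0.0243]
tool_rot: [-3.141, 0.0, 0.086]
force: [-3.0, -0.4, 2.3]
grip_width: -0.0001
finger_force: 1.5
```

>>> apply_moves(
  claw=[0,0],
  xyz=[
    [0.001,0,0],
    [0,0,0],
  ],
  twist=[
    [0,0,0],
    [0,0,0],
  ],
)

```text
clock: 10.4
position: [0.5603, -0.148, 0.0242]
tool_rot: [-3.141, 0.002, 0.086]
force: [-9.5, -0.1, 5.9]
grip_width: 0.0002
finger_force: 4.7
```

```bash
python3 pic.py push2; python3 st.py
```

```text
10.5 [ 0.5603 -0.1479  0.0242] [-3.141e+00  1.900e-03  8.600e-02] F [-10.03   0.84   6.45] w 0.0001559409906562458 jig -9.9 1.2 [-0.2   0.83  0.53  1.87 -0.69  0.63 -0.72]
```

View pics/push2.png

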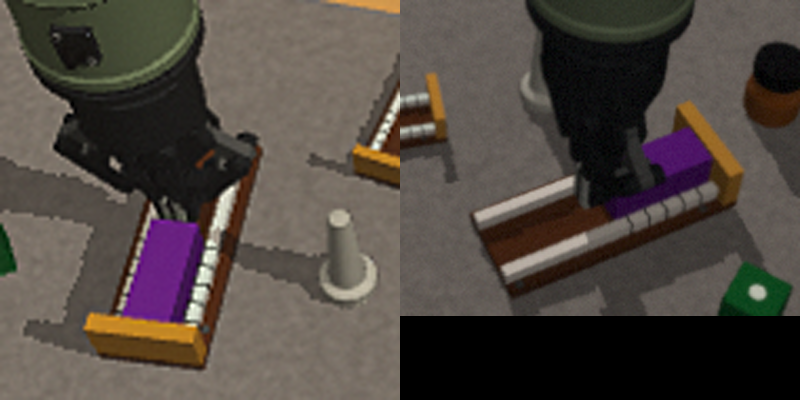

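The force rose to 10 N with no further travel, and the picture shows the block's end against the stop at (150,320). I'll retreat straight back, then up.

>>> apply_moves(
  claw=[0,0,0,0,0,0,0,0,0,0],
  xyz=[
    [-0.002,0,0],
    [-0.005,0,0],
    [-0.01,0,0],
    [-0.02,0,0],
    [-0.02,0,0],
    [0,0,-0.03],
    [0,0,-0.04],
    [0,0,-0.04],
    [-0.02,0,-0.03],
    [0,0,0],
  ],
  twist=[
    [0,0,0],
    [0,0,0],
    [0,0,0],
    [0,0,0],
    [0,0,0],
    [0,0,0],
    [0,0,0],
    [0,0,0],
    [0,0,0],
    [0,0,0],
  ],
)

```text
clock: 11.5
position: [0.4838, -0.1554, 0.1673]
tool_rot: [-3.142, -0.004, 0.085]
force: [0.3, 0.1, 0.3]
grip_width: -0.0
finger_force: 0.0
```

```bash
python3 pic.py end; python3 st.py
```

```text
11.6 [ 0.4846 -0.1542  0.1646] [-3.141e+00 -1.500e-03  8.660e-02] F [-0.25  0.   -0.12] w 2.426995972614569e-05 jig -85.8 1.5 [-0.34  0.54  0.74  2.   -0.51  0.79 -0.79]
```

View pics/end.png

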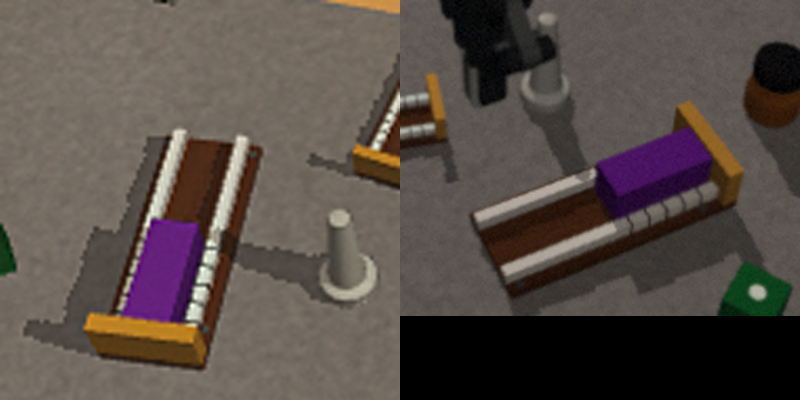

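The block lies between the rails, snug against the stop. The cone, jar and green block are unmoved and the arm is clear.

```bash
python3 -c "
from workcell import bot
print(bot.job_done())"
```

```text
the job is handed in; nothing more can be done
None
```

Job handed in at about 11.6 s: the purple block was tipped lengthways between the rails, dotted top towards the stop, and pushed snug against it (10 N at contact), with the green block, jar and ring cone left standing where they were.

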